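Close up the tea chest

ROBOT

A 7-joint arm with a two-finger parallel gripper is mounted at the origin on a cart in front of the work surface, level with it; the furniture and walls round the work are solid. World frame = base frame: x ahead of the robot, y to its left, z up, the work surface at z = 0. Lengths are in m, angles in rad, forces in N, time in s.
With the tool pointing down it reaches from about 0.425 to 0.95 m from the base axis. Payload 4.7 kg.
Tool frame: the origin (TCP) lies midway between the tips of the shut fingers; the grasp point (between the pads) lies 19 mm behind it (hold_point_z is the distance from the TCP to the grasp point, in m); z points along the fingers, y is the line along which they close (so a half turn about z gives the same grasp; the last joint's range is limited). The gripper opens to 85 mm and grips with 20 to 120 N. Pads are 22 mm wide; open, the fingers measure 114 mm over their backs; the gripper's body (76 mm by 85 mm) begins 54 mm behind the grasp point. The pads swing forward as they close: fully open they stand 13 mm farther back than shut.
Start: joints at [-1.356, 0.469, -0.049, 1.532, 0.024, 1.141, -0.082], TCP at [0.163, 0.655, 0.231] pointing down, gripper open.
Joint ranges: [-2.59, 2.59], [-0.33, 1.99], [-1.39, 1.29], [0.1, 2.45], [-1.04, 4.18], [0.21, 1.99], [-2.66, 2.66]. Speed limits (rad/s): [2.57, 2.57, 3.14, 3.14, 3.14, 3.14, 3.14].

INTERFACE

Orientations are given as a unit quaternion [x, y, z, w].
In Python, from plant import * gives the robot as it stands. Calls block until the motion is done:
- goto(position, orientation): joint-space move of the TCP to a pose.
- move_straight(position, attitude=None, feed=0.15): straight line of the TCP; attitude=None keeps the orientation; feed is the mean speed in m/s.
- move_j(angles): joint-space move.
- move_gripper(opening, grip_force=None): opening from 0.0 (shut) to 1.0 (fully open); grip_force is the grip in N (None keeps the last); returns when the fingers have stopped.
- dwell(seconds).
- inverse_kinematics(position, orientation): joint angles nearest the present ones, or None.
- sense(): the state.
- camera(name): name is "scene" or "top" or "wrist"; returns the picture (400x640x3 uint8, red, green, blue); there is no depth.
- get_calibration(name): a dict with "camera_matrix" (3x3 intrinsics, pixels), "eye" and "attitude" of the camera in the world. Camera axes: x right, y down, z forward; pixel columns grow to the right and rows downward; lengths in m; the calibration is good to about 2 mm. The wrist camera is an equidistant fisheye: a pixel r from the principal point sees the ray r / f radians off the axis. A picture is of the moment at which its call begins: read the wrist's pose just before it. get_calibration takes no time and is no camera call; for the wrist camera it gives the pose at the moment of the call.
A pose or a line that the arm cannot do raises Unreachable and nothing moves.
- hand_in(): hands the job in; it is judged then, once.
The state is a dict: "time_s": time; "q": joint angles; "joint_velocities": joint speeds; "joint_torque": joint torques, N m; "position": TCP position; "tool_rot": TCP orientation; "contact_force": force on the tool from outside, world axes, zero at the start; "moment": the same for the moment, N m; "gripper_width": opening from 0.0 (shut) to 1.0 (fully open); "grasp_force": force on a finger pad.
Only numpy, scipy, OpenCV 4.12 (cv2) and the standard library are available. Lean on these libraries where they do the work, as an engineer would, in place of code of your own. Each camera call takes 0.05 s, during which the arm holds its last target. There are 200 camera calls.

TASK

The little wooden tea chest on the worktop has been left open. With your fingertips, push both of its drawers fully home and push its lid right down shut, in any order, gently and without slamming. Leave the kitchen timer on top of it and the tin, mug and jar around it standing where they are.

Things in the scene. Friction and masses are not known exactly. Their poses are not given: they have to be found in the camera images.
- chest: low dark wooden chest, 170 deep (x), 320 wide (y), 90 high, the shut lid adding 10 more; heavy, it does not move. Origin at the centre of its underside, z up, +x to its back, +y to its left as seen from the robot. Two drawers in its front face (x = -85) centred at y = +108 (left) and y = -108 (right); between them an open-topped well, 112 wide inside, closed by a lid; a low tin stands in the well, wholly below the rim
- drawer_left (a joint): how far the left drawer stands out, m: 0 = home (its front flat against the chest, where it meets a stop), grows as it comes out; at the start 0.035 to 0.080. Slides straight, rubs with about 1.5 N, stays where it is left
- left_pull (a point): centre of the outer face of the left drawer's pull, a brass ledge 56 wide, 12 high, standing 14 out from the drawer front, 50 above the worktop. Axes as the chest's: pushing along +x shuts the drawer. The drawer front behind it is 94 wide, from 14 to 86 above the worktop
- drawer_right (a joint): how far the right drawer stands out, m: 0 = home (its front flat against the chest, where it meets a stop), grows as it comes out; at the start 0.035 to 0.080. Slides straight, rubs with about 1.5 N, stays where it is left
- right_pull (a point): centre of the outer face of the right drawer's pull, a brass ledge 56 wide, 12 high, standing 14 out from the drawer front, 50 above the worktop. Axes as the chest's: pushing along +x shuts the drawer. The drawer front behind it is 94 wide, from 14 to 86 above the worktop
- lid (a joint): opening angle of the lid, rad: 0 = shut (level), grows as its front edge rises; at the start 0.65 to 1.05. The lid leans on nothing: a stiff hinge holds it at any angle, and 2 to 5 N at its front edge push it down
- lid_hinge (a point): hinge axis of the lid, in the middle of the chest's rear top edge, 90 above the worktop; the axis runs along the chest's y. Axes as the chest's
- lid_edge (a point): middle of the lid's free front edge, on its upper (outer) side. The lid is a plain board 178 from hinge to free edge, 120 wide, 10 thick; its underside passes through the hinge axis, its outer side is 10 above that. x axis along the lid from the free edge to the hinge, z axis out of the outer side
- timer: wind-up kitchen timer, 63 across, 54 high, standing on the rear of the chest's top over the right drawer. Origin at the centre of its underside. Loose; leave it alone.
- fish_tin: flat round tin, 86 across, 40 high, on the worktop in front of the chest between the two drawers' paths. Origin at the centre of its underside. Loose; leave it alone.
- mug: mug with striped sides, 87 across, 121 with the handle, 90 high, on the worktop right of the chest. Origin at the underside. Loose; leave it alone.
- honey: jar with a screw lid, 65 across, 90 high, on the worktop left of the chest. Origin at the centre of its underside. Loose; leave it alone.

How it is judged:
By the outcome, as a careful person would: the job done as asked, in the order asked, and still so for the second after the job is handed in, with the robot touching nothing.
It also fails if it takes over 54 s, if anything falls off the work surface, if the arm or the gripper's body presses on something with over 40 N, if the wrist force passes 120 N, or if a joint passes its speed limit or range.

## Working session

There is one attempt and no reset: what is moved stays moved. The work goes in short steps, each a Python script; the robot and the scene stay as the last script left them, time stands still between calls to the robot, and variables do not carry over. Pictures are saved under pics/ and viewed, at most 10 in all, crops included, and the job is handed in when it is done.

```bash
mkdir -p pics; python3 - <<'E'
from plant import *
import cv2
for n in("scene","top"):
    cv2.imwrite(f"pics/{n}0.png",camera(n)[:,:,::-1]); c=get_calibration(n); print(n,c)
s=sense();print(s["time_s"],s["position"],s["tool_rot"],s["contact_force"])
E
```

```text
scene {'camera_matrix': array([[374.07226089,   0.        , 314.31460718],
       [  0.        , 374.07226089, 201.32930589],
       [  0.        ,   0.        ,   1.        ]]), 'eye': array([0.09775258, 0.45443503, 0.66742546]), 'attitude': array([-0.40812347,  0.81847168, -0.3625599 ,  0.17913587])}
top {'camera_matrix': array([[373.07468561,   0.        , 327.36495061],
       [  0.        , 373.07468561, 201.83612269],
       [  0.        ,   0.        ,   1.        ]]), 'eye': array([0.48357449, 0.04690114, 1.0962776 ]), 'attitude': array([ 0.71239428, -0.6992729 ,  0.04016995, -0.04356815])}
0.1 [0.16283207 0.65453901 0.23035655] [ 1.21599039e-01  9.92578914e-01 -8.77676614e-04 -5.83027084e-05] [-0.59952622  0.60670719  0.2460958 ]
```

View pics/scene0.png

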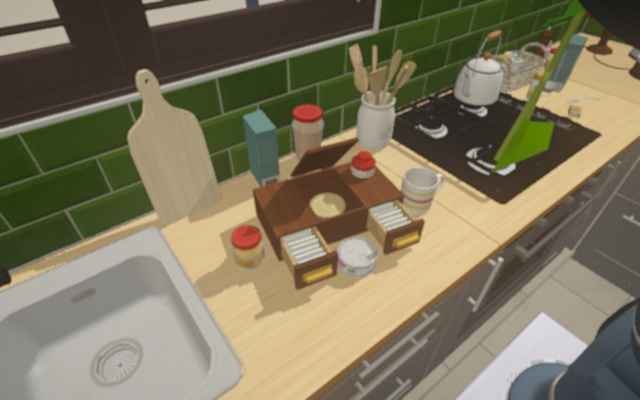

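View pics/top0.png

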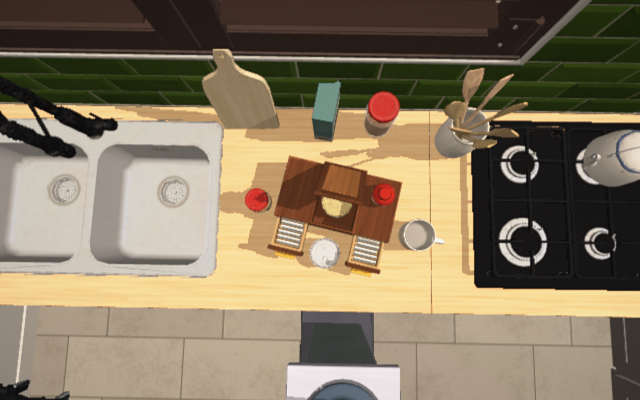

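The scene picture shows the chest near (330,205), with the lid about 45-60° open at the back. Both drawers stand out, with brass pulls at (318,272) and (405,240), and the tin is between them at (356,257). In the top picture the chest spans about (275-402, 157-245). I'll enlarge both for corners.

```bash
python3 - <<'E'
import cv2
a=cv2.imread("pics/top0.png")[145:295,235:435];cv2.imwrite("pics/topc.png",cv2.resize(a,None,fx=4,fy=4,interpolation=cv2.INTER_CUBIC))
a=cv2.imread("pics/scene0.png")[135:285,245:445];cv2.imwrite("pics/scc.png",cv2.resize(a,None,fx=4,fy=4,interpolation=cv2.INTER_CUBIC))
E
```

```text
(no output)
```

View pics/topc.png

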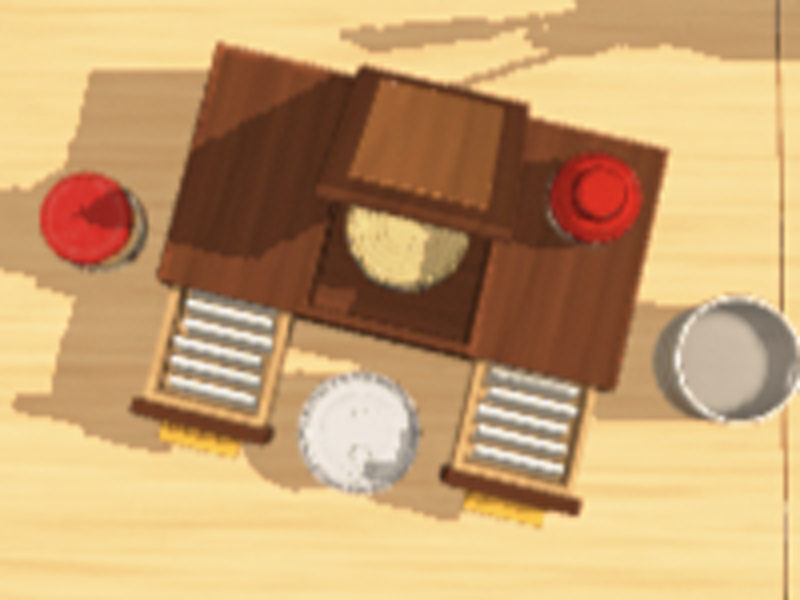

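View pics/scc.png

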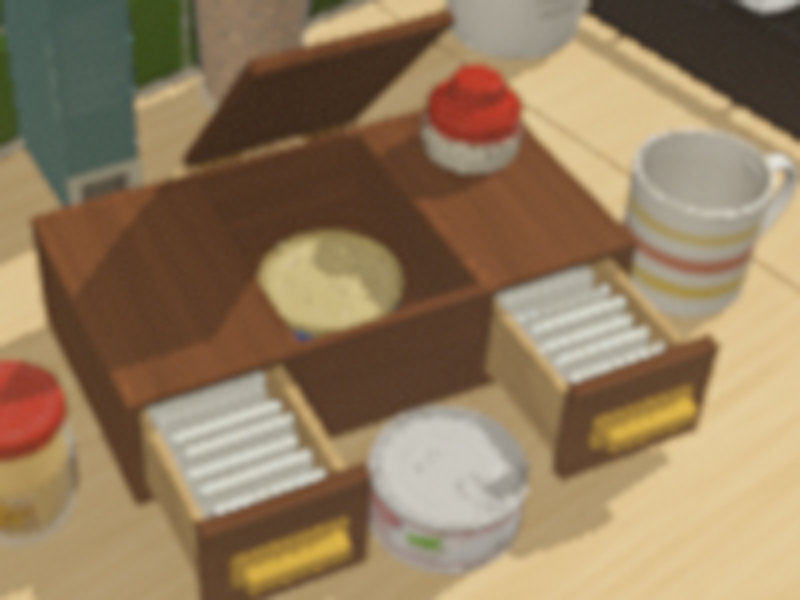

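The chest is turned about 13°. In the top crop, its top corners are at about (220,43), (667,150), (612,388) and (160,280). The pulls are at (200,440) and (503,510), and the lid's free edge runs from (320,190) to (508,238).

```bash
cat > h.py <<'E'
import numpy as np
from plant import *
from scipy.spatial.transform import Rotation as R
def ray(n,uv):
    c=get_calibration(n);d=np.linalg.inv(c["camera_matrix"])@[*uv,1]
    return c["eye"],R.from_quat(c["attitude"]).apply(d)
def onz(n,uv,z):
    e,d=ray(n,uv);return e+d*(z-e[2])/d[2]
T=lambda u,v:((u+.5)/4-.5+235,(v+.5)/4-.5+145)
S=lambda u,v:((u+.5)/4-.5+245,(v+.5)/4-.5+135)
E
python3 - <<'E'
from h import *
t=np.array([onz("top",T(*p),.09) for p in[(220,43),(667,150),(612,388),(160,280)]])
s=np.array([onz("scene",S(*p),.09) for p in[(35,218),(632,245),(130,405)]])
np.set_printoptions(precision=4,suppress=True)
print("top",t,"\nscene bl,fr,fl",s)
L=t[0]+t[3]-t[1]-t[2]; yaw=np.arctan2(L[1],L[0])-np.pi/2; c=t.mean(0)
print("yaw",yaw,"c",c, "sizes",[np.linalg.norm(t[i]-t[(i+1)%4]) for i in range(4)])
Y=s[2]-s[1];print("scene yaw",np.arctan2(Y[1],Y[0])-np.pi/2,"c",(s[0]+s[1])/2)
def loc(p): return R.from_euler("z",-yaw).apply(p-c*[1,1,0])
for n,u,z in[("top",T(132,410),.086),("top",T(270,442),.086),("top",T(443,478),.086),("top",T(580,515),.086),("top",T(200,444),.056),("top",T(503,515),.056),("scene",S(295,560),.05),("scene",S(645,425),.05),("top",T(357,492-60),.04),("top",T(596,197),.144)]:
    print(n,z,loc(onz(n,u,z)))
# lid: intersect rays with chest-local planes y=+-60
for n,u,y in[("top",T(320,190),.06),("top",T(508,238),-.06),("scene",S(255,62),.06),("scene",S(450,14),-.06)]:
    e,d=ray(n,u);e=loc(e);d=R.from_euler("z",-yaw).apply(d);p=e+d*(y-e[1])/d[1]; print("lid plane",n,p,"ang",np.arctan2(p[2]-.09,.085-p[0]),np.hypot(p[2]-.09,.085-p[0]))
    # circle of radius .178-.1783 about hinge
    f=lambda k:(np.hypot((e+k*d)[0]-.085,(e+k*d)[2]-.09)-.178)
    ks=np.linspace(.3,1.3,4000);v=np.array([f(k) for k in ks])
    for i in np.where(v[1:]*v[:-1]<0)[0]: p=e+ks[i]*d;print("   circ",p,np.arctan2(p[2]-.09,.085-p[0]))
E
```

```text
top [[ 0.7304  0.1594  0.09  ]
 [ 0.6612 -0.1482  0.09  ]
 [ 0.4989 -0.1107  0.09  ]
 [ 0.5658  0.1949  0.09  ]] 
scene bl,fr,fl [[ 0.7247  0.1605  0.09  ]
 [ 0.4947 -0.1056  0.09  ]
 [ 0.5645  0.197   0.09  ]]
yaw -0.21848287615191508 c [0.6141 0.0239 0.09  ] sizes [np.float64(0.3153011458487435), np.float64(0.16664498273344827), np.float64(0.3128526232188046), np.float64(0.1683982386119278)]
scene yaw -0.22679695368795905 c [0.6097 0.0275 0.09  ]
top 0.086 [-0.1733  0.1535  0.086 ]
top 0.086 [-0.1722  0.0581  0.086 ]
top 0.086 [-0.1681 -0.0601  0.086 ]
top 0.086 [-0.1703 -0.1544  0.086 ]
top 0.056 [-0.186   0.1066  0.056 ]
top 0.056 [-0.1838 -0.1075  0.056 ]
scene 0.05 [-0.1841  0.1088  0.05  ]
scene 0.05 [-0.1814 -0.1048  0.05  ]
top 0.04 [-0.1529  0.0033  0.04  ]
top 0.144 [ 0.0311 -0.1117  0.144 ]
lid plane top [-0.0102  0.06    0.1741] ang 0.7235079797416639 0.12702772500424175
   circ [-0.0183  0.0557  0.235 ] 0.9519821380553677
   circ [ 0.023   0.0779 -0.0768] -1.2152180667715076
lid plane top [-0.0139 -0.06    0.188 ] ang 0.7811574206906365 0.13925067270778985
   circ [-0.0199 -0.0573  0.2341] 0.9414549090200919
   circ [ 0.0206 -0.0758 -0.0759] -1.2003959834387734
lid plane scene [-0.0277  0.06    0.2403] ang 0.9275781363777473 0.1878322686231166
   circ [-0.0195  0.0564  0.2341] 0.9437359737058754
   circ [ 0.2525 -0.0621  0.0303] -2.7990859751716126
lid plane scene [-0.0142 -0.06    0.2288] ang 0.9502944233494137 0.1705885692994289
   circ [-0.0205 -0.056   0.2335] 0.9370592417571041
   circ [ 0.2519 -0.2281  0.0286] -2.78933738802694
```

```bash
cat >> h.py <<'E'
C=np.array([.612,.026,0]);YAW=-.222;RC=R.from_euler("z",YAW)
def W(p): return C+RC.apply(p)
def att(tilt,roll=0):
    # tool down, tool y along chest -y... ; tilt>0: fingertips lean to chest +x ; roll: turn about tool z
    return (RC*R.from_euler("y",-tilt)*R.from_euler("x",np.pi)*R.from_euler("z",roll)).as_quat()
E
python3 - <<'E'
from h import *
print(R.from_quat(att(.3)).apply([0,0,1]))
for n,y in(("L",.108),("R",-.108)):
  for x in(-.24,-.22,-.205,-.16,-.11):
    p=W([x,y,.042]);print(n,x,np.round(np.hypot(*p[:2]),3),[(t,r) for t in(-.6,-.4,-.2,0,.2,.4,.6,.9) for r in(0,1.571,3.14,-1.571) if inverse_kinematics(p,att(t,r)) is not None])
for p in([.085+.011-.15*np.cos(.94),0,.3],[-.06,0,.1],[-.06,0,.2]):
    print(p,[(t,r) for t in(-.3,0,.3) for r in(0,1.571,3.14,-1.571) if inverse_kinematics(W(p),att(t,r)) is not None])
E
```

```text
[ 0.28826786 -0.06506793 -0.95533649]
L -0.24 0.442 [(-0.6, 0), (-0.6, 1.571), (-0.6, 3.14), (-0.6, -1.571), (-0.4, 0), (-0.4, 1.571), (-0.4, 3.14), (-0.4, -1.571), (-0.2, 0), (-0.2, 1.571), (-0.2, 3.14), (-0.2, -1.571), (0, 0), (0, 1.571), (0, 3.14), (0, -1.571), (0.2, 0), (0.2, 1.571), (0.2, 3.14), (0.2, -1.571), (0.4, 0), (0.4, 1.571), (0.4, 3.14), (0.4, -1.571)]
L -0.22 0.458 [(-0.6, 0), (-0.6, 1.571), (-0.6, 3.14), (-0.6, -1.571), (-0.4, 0), (-0.4, 1.571), (-0.4, 3.14), (-0.4, -1.571), (-0.2, 0), (-0.2, 1.571), (-0.2, 3.14), (-0.2, -1.571), (0, 0), (0, 1.571), (0, 3.14), (0, -1.571), (0.2, 0), (0.2, 1.571), (0.2, 3.14), (0.2, -1.571), (0.4, 0), (0.4, 1.571), (0.4, 3.14), (0.4, -1.571)]
L -0.205 0.47 [(-0.6, 0), (-0.6, 1.571), (-0.6, 3.14), (-0.6, -1.571), (-0.4, 0), (-0.4, 1.571), (-0.4, 3.14), (-0.4, -1.571), (-0.2, 0), (-0.2, 1.571), (-0.2, 3.14), (-0.2, -1.571), (0, 0), (0, 1.571), (0, 3.14), (0, -1.571), (0.2, 0), (0.2, 1.571), (0.2, 3.14), (0.2, -1.571), (0.4, 0), (0.4, 1.571), (0.4, 3.14), (0.4, -1.571)]
L -0.16 0.508 [(-0.6, 0), (-0.6, 1.571), (-0.6, 3.14), (-0.6, -1.571)
[... 1863 characters left out ...]
-0.2, 3.14), (-0.2, -1.571), (0, 0), (0, 1.571), (0, 3.14), (0, -1.571), (0.2, 0), (0.2, 1.571), (0.2, 3.14), (0.2, -1.571), (0.4, 1.571), (0.4, 3.14), (0.4, -1.571)]
[np.float64(0.007531796245335259), 0, 0.3] [(-0.3, 0), (-0.3, 1.571), (-0.3, 3.14), (-0.3, -1.571), (0, 0), (0, 1.571), (0, 3.14), (0, -1.571), (0.3, 0), (0.3, 1.571), (0.3, 3.14), (0.3, -1.571)]
[-0.06, 0, 0.1] [(-0.3, 0), (-0.3, 1.571), (-0.3, 3.14), (-0.3, -1.571), (0, 0), (0, 1.571), (0, 3.14), (0, -1.571), (0.3, 0), (0.3, 1.571), (0.3, 3.14), (0.3, -1.571)]
[-0.06, 0, 0.2] [(-0.3, 0), (-0.3, 1.571), (-0.3, 3.14), (-0.3, -1.571), (0, 0), (0, 1.571), (0, 3.14), (0, -1.571), (0.3, 0), (0.3, 1.571), (0.3, 3.14), (0.3, -1.571)]
```

```bash
python3 - <<'E'
from h import *
import cv2
s=sense();p=s["position"]
Q=min((att(0,r) for r in(0,np.pi/1.0001)),key=lambda q:abs(inverse_kinematics(W([.04,0,.36]),q)[6]-s["q"][6]))
print("q7",inverse_kinematics(W([.04,0,.36]),Q))
move_gripper(0.0)
move_straight([p[0],p[1],.36],feed=.2)
goto(W([.044,0,.36]),Q)
f0=np.array(sense()["contact_force"]);print("t",sense()["time_s"],f0)
def lidp(th,r=.15): return W([.085+.011-r*np.cos(th)+.01*np.sin(th),0,.09+r*np.sin(th)+.01*np.cos(th)])
move_straight(lidp(1.15),feed=.15)
for th in np.arange(1.05,.0,-.1):
    move_straight(lidp(th),feed=.06)
    s=sense();f=np.array(s["contact_force"])-f0;print(round(th,2),s["time_s"],np.round(f,1))
    if np.linalg.norm(f)>25: print("stop");break
else:
    x=lidp(0)
    for dz in(.002,.0,-.0015,-.003):
        move_straight(x+[0,0,dz],feed=.03)
        s=sense();f=np.array(s["contact_force"])-f0;print(dz,s["time_s"],s["position"][2],np.round(f,1))
        if f[2]>9: break
E
```

```text
q7 [-0.70838734  0.46492852  0.94203254  1.45169233 -0.3758732   1.41453919
 -1.55201825]
t 4.4917 [-0.13824619  0.40804527  0.5437392 ]
1.05 5.9 [-0.1 -0.1 -0. ]
0.95 6.3 [ 0.5 -0.4  0.2]
0.85 6.7 [-0.  -0.4 -0.9]
0.75 7.1 [-0.1 -0.1 -0.5]
0.65 7.5 [ 1.2 -0.7 -0.1]
0.55 7.9 [ 0.1 -0.4 -0.8]
0.45 8.3 [-0.  -0.5 -0.7]
0.35 8.7 [ 1.  -0.1 -0.7]
0.25 9.1 [-0.2  0.3 -0.2]
0.15 9.5 [ 0.4 -0.5 -0.6]
0.05 9.9 [ 0.8 -0.8 -0.2]
0.002 10.2333 0.10180597122261362 [-0.5 -0.1  0. ]
0.0 10.4833 0.1001311751070092 [ 0.4 -0.4  0.9]
-0.0015 10.7333 0.0999764697826198 [-4.1  0.4 12.6]
```

```bash
python3 - <<'E'
from h import *
import cv2
p=sense()["position"]
move_straight(p+np.array([0,0,.06]),feed=.1)
move_straight(p+np.array([-.0,.0,.2]),feed=.2)
a=camera("scene")[110:290,235:455,::-1];cv2.imwrite("pics/s1.png",cv2.resize(a,None,fx=3,fy=3,interpolation=cv2.INTER_CUBIC))
print(sense()["time_s"],sense()["contact_force"])
E
```

```text
12.4 [-0.18920291  1.08229692 -0.29747629]
```

View pics/s1.png

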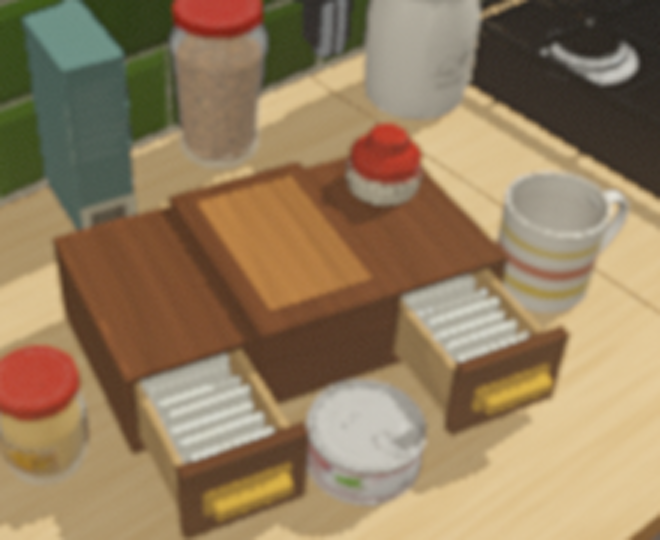

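The lid lies flat and shut (panel near (285,240) in the crop), and the timer and other objects haven't moved. Next, the drawers.

```bash
python3 - <<'E'
from h import *
import cv2
r=sense()["tool_rot"]
X=RC.apply([1,0,0])
for y in(.108,-.108):
    goto(W([-.222,y,.2]),r)
    move_straight(W([-.222,y,.042]),feed=.15)
    f0=np.array(sense()["contact_force"])
    move_straight(W([-.20,y,.042]),feed=.06)
    for x in(-.18,-.16,-.14,*np.arange(-.13,-.098,.002)):
        move_straight(W([x,y,.042]),feed=.05)
        s=sense();f=np.array(s["contact_force"])-f0
        if x>-.15: print(y,round(x,3),round(s["time_s"],1),np.round(f@X,1),np.round(X@(s["position"]-C),4))
        if -f@X>8: break
    p=sense()["position"]
    move_straight(p-X*.03,feed=.08)
    move_straight(p-X*.03+[0,0,.16],feed=.2)
p=sense()["position"]
a=camera("top")[145:295,235:435,::-1];b=camera("scene")[135:285,245:445,::-1]
cv2.imwrite("pics/f.png",cv2.resize(np.hstack([a,b]),(800,300),interpolation=cv2.INTER_CUBIC))
print(sense()["time_s"])
E
```

```text
0.108 -0.14 16.7 -0.5 -0.1392
0.108 -0.13 17.0 -0.6 -0.1292
0.108 -0.128 17.3 -0.8 -0.1278
0.108 -0.126 17.5 -1.8 -0.1261
0.108 -0.124 17.8 -0.7 -0.1239
0.108 -0.122 18.0 -1.9 -0.1217
0.108 -0.12 18.3 -1.0 -0.1197
0.108 -0.118 18.5 -6.3 -0.1193
0.108 -0.116 18.8 -9.8 -0.1193
-0.108 -0.14 24.6 -1.5 -0.1392
-0.108 -0.13 24.9 -0.4 -0.1292
-0.108 -0.128 25.1 -1.1 -0.1278
-0.108 -0.126 25.4 -0.9 -0.1261
-0.108 -0.124 25.6 -1.5 -0.1239
-0.108 -0.122 25.9 -1.3 -0.1218
-0.108 -0.12 26.1 -1.7 -0.1197
-0.108 -0.118 26.4 -4.0 -0.1188
-0.108 -0.116 26.6 -8.1 -0.1188
28.2583
```

View pics/f.png

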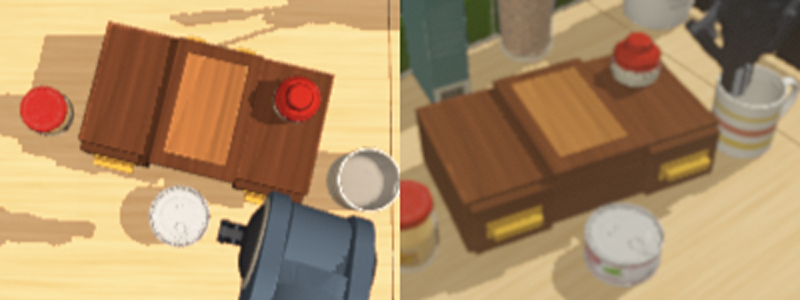

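Both drawer fronts sit flat against the chest, and each hit its stop at matching positions. The lid is flat, everything else is where it was, and the gripper is clear.

```bash
python3 -c "
from plant import *
print(hand_in())"
```

```text
the job is handed in; nothing more can be done
None
```

The job is handed in: both drawers are pushed home to their stops, the lid is shut, and the timer, tin, mug and jar look unmoved in the last pictures. The arm finished at about 28 s of the 54 s allowed, and no verdict came back on handing in.

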